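# Point the dispensing lever at the open beaker and start the pump

## Robot

A 7-joint arm with a two-finger parallel gripper is mounted at the origin on the work surface. World frame = base frame: x ahead of the robot, y to its left, z up, the work surface at z = 0. Lengths are in m, angles in rad, forces in N, time in s.
With the tool pointing down it reaches from about 0.35 to 0.9 m from the base axis. Payload 19.9 kg.
Tool frame: the origin (TCP) lies between the finger pads; the fingertips stand 19 mm ahead of it and the grasp point (between the pads) is the TCP; z points along the fingers, y is the line along which they close (so a half turn about z gives the same grasp; the last joint's range is limited). The gripper opens to 94 mm and grips with 3 to 60 N. Pads are 16 mm wide; open, the fingers measure 119 mm over their backs; the gripper's body (75 mm by 177 mm) begins 78 mm behind the grasp point.
Start: joints at [1.081, 0.417, -0.01, 1.614, 0.005, 1.111, -0.053], TCP at [0.271, -0.563, 0.224] pointing down, gripper open.
Joint ranges: [-2.81, 2.81], [-0.39, 2.02], [-1.27, 1.25], [0.06, 2.57], [-1.19, 4.33], [0.19, 2], [-2.82, 2.82]. Speed limits (rad/s): [1.89, 1.89, 2.39, 2.39, 3.01, 3.01, 3.01].

## Interface

Orientations are given as a 3x3 rotation matrix whose columns are the frame's x, y, z axes.
In Python, from rig import robot gives the robot as it stands. Calls block until the motion is done:
- robot.move_ptp(position, orientation): joint-space move of the TCP to a pose.
- robot.move_linear(position, velocity=0.15, frame=None, threshold=None): straight line of the TCP; frame=None keeps the orientation; velocity is the mean speed in m/s. With threshold (N) it stops when the force on the tool has changed by that much, and returns True; else False.
- robot.goto_joints(angles): joint-space move.
- robot.gripper_to(opening): finger opening in m; the grip force is fixed at half the most; returns when the fingers have stopped.
- robot.pause(seconds).
- robot.ik(position, orientation): joint angles nearest the present ones, or None.
- robot.get_state(): the state.
- robot.grab_frame(name): name is "scene" or "top"; returns the picture (384x512x3 uint8, red, green, blue); there is no depth.
- robot.camera_info(name): a dict with "fx", "fy", "cx", "cy" (pixels), "dist" ([k1, k2, p1, p2, k3] as OpenCV has them; the pictures are not rectified), "rvec" (rotation vector, rad) and "tvec" (3), from world to camera coordinates, as OpenCV has them. Camera axes: x right, y down, z forward; pixel columns grow to the right and rows downward; lengths in m; the calibration is good to about 2 mm. A picture is of the moment at which its call begins. camera_info takes no time and is no camera call.
A pose or a line that the arm cannot do raises robot.PlanningError and nothing moves.
- robot.sign_off(): hands the job in, once; it reports no verdict.
The state is a dict: "time": time; "qpos": joint angles; "joint_vel": joint speeds; "effort": joint torques, N m; "ee_pos": TCP position; "tool_rot": TCP orientation; "force": force on the tool from outside, world axes, zero at the start; "moment": the same for the moment, N m; "opening": finger opening in m.
Only numpy, scipy, OpenCV 4.12 (cv2) and the standard library are available. Lean on these libraries where they do the work, as an engineer would, in place of code of your own. Each camera call takes 0.05 s, during which the arm holds its last target. There are 200 camera calls.

## Task

On the lab bench, four vessels stand under the four spouts of a dispensing manifold; three are already filled and capped, one is a beaker that is still open. With a fingertip, push the lever on top of the manifold round until its tip lines up with the spout over the open beaker, and only then press the pump's start button all the way down and let it go. Do not lift, shift or tip any of the vessels; finish clear of everything.

Things in the scene. Friction and masses are not known exactly. Their poses are not given: they have to be found in the camera images.
- lever (a joint): Angle (rad) of the black pointer lever about the manifold's upright axis; grows anticlockwise seen from above; limits -2.6, 2.6; starts between -0.5 and 0.5. At 0 it points along the manifold's -x (towards the robot, give or take 0.5 rad). Spouts 0 to 3 lie at -2.2, -1.1, 1.1 and 2.2. No spring or detent: friction (0.2 N m, about 2.7 N at 75 mm) keeps it where it is left.
- lever_tip (a point): Outer end of the lever, on its top face, 100 mm from the axis. The lever is a level bar 14 mm wide out to 78 mm from the axis, then 8 mm wide to the tip; 22 mm tall, underside 145 mm and top 167 mm above the bench. Push it on either side. Further than 50 mm from the axis nothing but the lever rises above 122 mm, all the way round.
- lever_hub (a point): On the lever's turning axis, 167 mm above the bench. Black round hub, 40 mm across, its top 169 mm high. Below it the manifold is a fixed aluminium column, 132 mm high, 90 mm across at its head and 124 mm at its foot.
- spout0 (a point): Point on top of one of the four fixed steel spouts (12 mm pipes running straight out from the column and drooping over a vessel 120 mm from the axis). This point is 100 mm from the axis and 120 mm above the bench: the lever's tip is right above it when the lever is lined up with this spout (lever at -2.2 rad).
- spout1 (a point): Point on top of one of the four fixed steel spouts (12 mm pipes running straight out from the column and drooping over a vessel 120 mm from the axis). This point is 100 mm from the axis and 120 mm above the bench: the lever's tip is right above it when the lever is lined up with this spout (lever at -1.1 rad).
- spout2 (a point): Point on top of one of the four fixed steel spouts (12 mm pipes running straight out from the column and drooping over a vessel 120 mm from the axis). This point is 100 mm from the axis and 120 mm above the bench: the lever's tip is right above it when the lever is lined up with this spout (lever at 1.1 rad).
- spout3 (a point): Point on top of one of the four fixed steel spouts (12 mm pipes running straight out from the column and drooping over a vessel 120 mm from the axis). This point is 100 mm from the axis and 120 mm above the bench: the lever's tip is right above it when the lever is lined up with this spout (lever at 2.2 rad).
- beaker: The open beaker: white plastic, open top, no cap, 68 mm across the rim, 85 mm high, 3 mm wall, loose. It stands under one of the four spouts (any of them), its centre about 120 mm from the lever's axis; origin at the centre of its underside, z up. Not to be lifted or shifted.
- jar_white: White jar 66 mm across, 85 mm high, white cap, paper label; loose, closed with a cap, already filled; origin at the centre of its underside, z up. Not to be lifted or shifted.
- jar_amber: Amber jar 62 mm across, 85 mm high, black cap, paper label; loose, closed with a cap, already filled; origin at the centre of its underside, z up. Not to be lifted or shifted.
- bottle_small: Grey narrow-necked bottle 54 mm across, 88 mm high, white cap; loose, closed with a cap, already filled; origin at the centre of its underside, z up. Not to be lifted or shifted.
- pump: Fixed white pump box, 150 x 110 mm (its x, y), 61 mm high, with a flat round grey pump-head cover (72 mm, 4 mm high) on the top's +x half and the start button on the other half; origin at the centre of its underside.
- start (a joint): Travel (m) of the pump's start button: 0 up, 0.006 fully down. Spring return; fully down takes about 5 N. It counts as pressed beyond 0.004.
- start_top (a point): Centre of the top of the start button, a grey 32 mm round push button in a black housing on the pump's top; pressed straight down.
Things that resemble listed ones, but are neither listed nor needed, are in the scene too. There is more than one size of the pump; the one meant has the size given above.

How it is judged:
By the outcome, as a careful person would: the job done as asked, in the order asked, and still so for the second after the job is handed in, with the robot touching nothing.
It also fails if it takes over 48 s, if anything falls off the work surface, if the arm or the gripper's body presses on something with over 40 N, if the wrist force passes 120 N, or if a joint passes its speed limit or range.

## Working session

There is one attempt and no reset: what is moved stays moved. The work goes in short steps, each a Python script; the robot and the scene stay as the last script left them, time stands still between calls to the robot, and variables do not carry over. Pictures are saved under pics/ and viewed, on a budget of 10 in all, crops included, one or two more only if the job needs it, and the job is handed in when it is done.

```bash
mkdir -p pics; ls; python3 - <<'E'
from rig import robot
import cv2
for n in("scene","top"):
    im=robot.grab_frame(n); cv2.imwrite(f"pics/{n}0_raw.png",im[:,:,::-1])
    cv2.imwrite(f"pics/{n}0.png",cv2.resize(im[:,:,::-1],(800,600),interpolation=cv2.INTER_CUBIC)); print(n,robot.camera_info(n))
s=robot.get_state();print(s["time"],s["tool_rot"],s["opening"])
E
```

```text
pics
scene {'fx': 403.7683517045186, 'fy': 403.7683517045186, 'cx': 256.40435048430953, 'cy': 186.1219181167607, 'dist': array([-0.08087894,  0.        ,  0.        ,  0.        ,  0.        ]), 'rvec': array([ 1.30635874,  2.05417729, -1.08347499]), 'tvec': array([ 0.33694188, -0.12129857,  1.62715188])}
top {'fx': 439.04496889688994, 'fy': 439.04496889688994, 'cx': 258.7373309506429, 'cy': 189.7768168988648, 'dist': array([-0.10648414,  0.        ,  0.        ,  0.        ,  0.        ]), 'rvec': array([ 2.16723391, -2.21141279,  0.10151451]), 'tvec': array([-0.13929226,  0.50854948,  1.54660627])}
0.1 [[ 9.01414189e-01  4.32957461e-01 -5.43996039e-04]
 [ 4.32957793e-01 -9.01413724e-01  9.20155054e-04]
 [-9.19774991e-05 -1.06496815e-03 -9.99999429e-01]] 0.09409518344263666
```

View pics/top0.png

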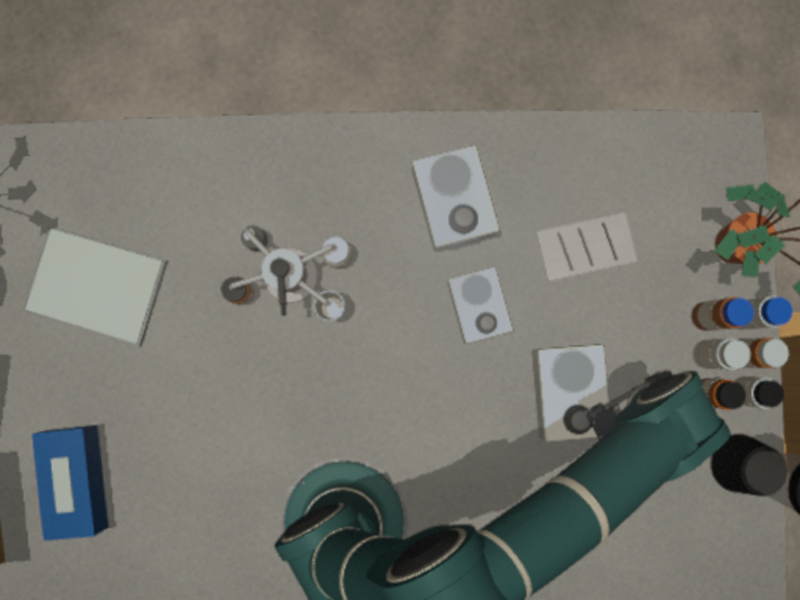

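View pics/scene0.png

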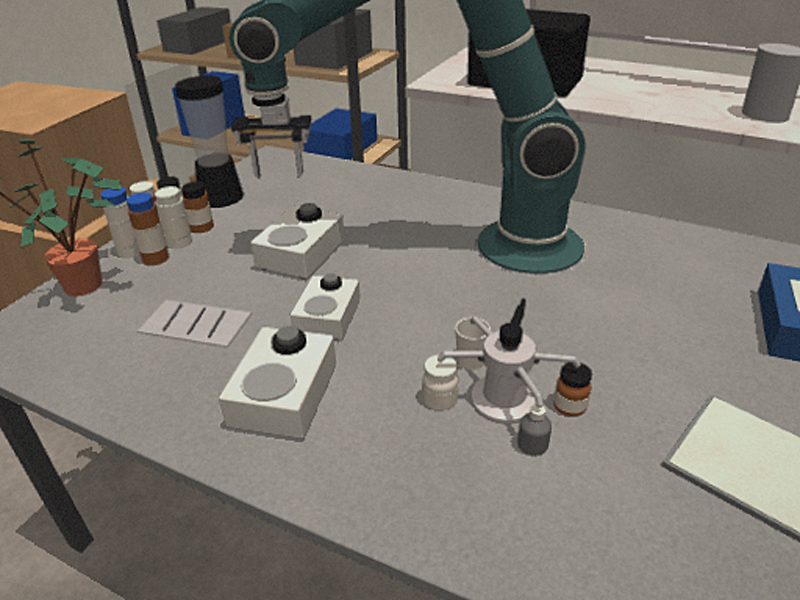

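Top view: manifold at about (283,270), lever pointing down to (283,313). Clockwise from bottom right, the vessels are the open beaker (332,305), amber jar (236,290), grey bottle (254,237) and white jar (336,250). There are three pumps, at (455,197), (480,305) and (573,392). The scene view confirms that the open vessel is on the robot side.

```bash
cat > h.py <<'E'
import numpy as np, cv2
from rig import robot
def cam(n):
    c=robot.camera_info(n); K=np.array([[c["fx"],0,c["cx"]],[0,c["fy"],c["cy"]],[0,0,1]])
    R,_=cv2.Rodrigues(c["rvec"]); return K,c["dist"],R,np.array(c["tvec"]),c["rvec"]
def ray(n,uv,z):
    "pixels -> world points on the plane at height z"
    K,d,R,t,_=cam(n); p=cv2.undistortPoints(np.float64(uv).reshape(-1,1,2),K,d).reshape(-1,2)
    v=np.c_[p,np.ones(len(p))]@R; o=-R.T@t
    return o+v*((z-o[2])/v[:,2])[:,None]
def proj(n,P):
    K,d,R,t,r=cam(n); return cv2.projectPoints(np.float64(P).reshape(-1,1,3),r,t,K,d)[0].reshape(-1,2)
E
python3 - <<'E'
from h import *
np.set_printoptions(precision=4,suppress=True)
im=cv2.imread("pics/top0_raw.png")
hsv=cv2.cvtColor(im,cv2.COLOR_BGR2HSV)
m=cv2.inRange(hsv,(100,0,145),(135,60,255))|cv2.inRange(hsv,(0,0,165),(180,40,255))
m=cv2.morphologyEx(m,cv2.MORPH_CLOSE,np.ones((3,3)))
for c in cv2.findContours(m,cv2.RETR_EXTERNAL,cv2.CHAIN_APPROX_NONE)[0]:
    if cv2.contourArea(c)<400: continue
    r=cv2.minAreaRect(c); b=cv2.boxPoints(r); W=ray("top",b,.061)
    print(np.round(r[0]),cv2.contourArea(c),"sides",np.linalg.norm(W[0]-W[1]),np.linalg.norm(W[1]-W[2]),"ctr",W.mean(0))
g=lambda n,x,y,w,h,s:cv2.resize(cv2.imread(f"pics/{n}0_raw.png")[y:y+h,x:x+w],None,fx=s,fy=s,interpolation=cv2.INTER_CUBIC)
a=g("top",130,130,110,85,7); cv2.imwrite("pics/ct.png",a)
cv2.imwrite("pics/cs.png",g("scene",255,180,130,115,5))
cv2.imwrite("pics/cp.png",g("top",250,85,150,205,2.9))
E
```

```text
[367. 246.] 782.0 sides 0.1466424261650587 0.1684072433314311 ctr [ 0.2978 -0.5227  0.061 ]
[307. 195.] 895.0 sides 0.10455494582805094 0.14434495977061354 ctr [ 0.4815 -0.3181  0.061 ]
[ 59. 182.] 3827.5 sides 0.1939964762819643 0.27488751797427335 ctr [0.5438 0.5583 0.061 ]
[361. 161.] 618.5 sides 0.09648822210576258 0.10769006451852384 ctr [ 0.5977 -0.5112  0.061 ]
[291. 125.] 1541.0 sides 0.14615096126927685 0.20132680632119354 ctr [ 0.7313 -0.2693  0.061 ]
```

View pics/ct.png

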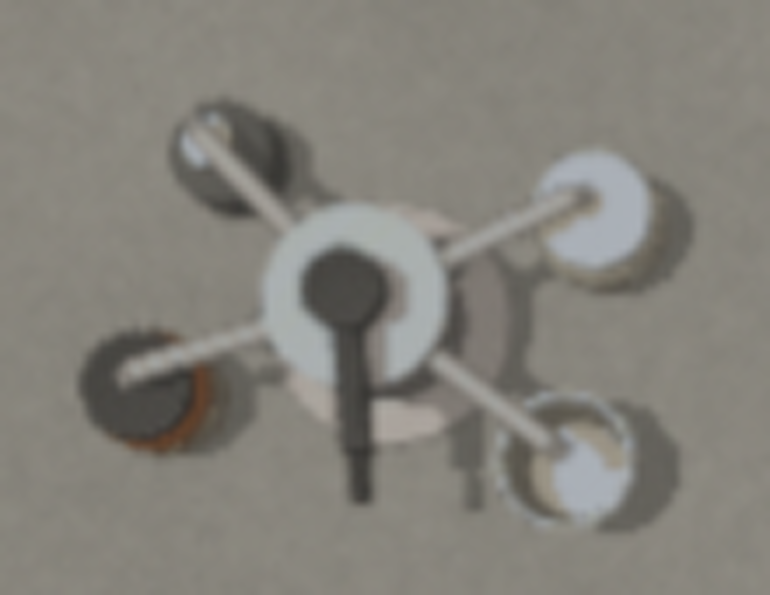

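View pics/cp.png

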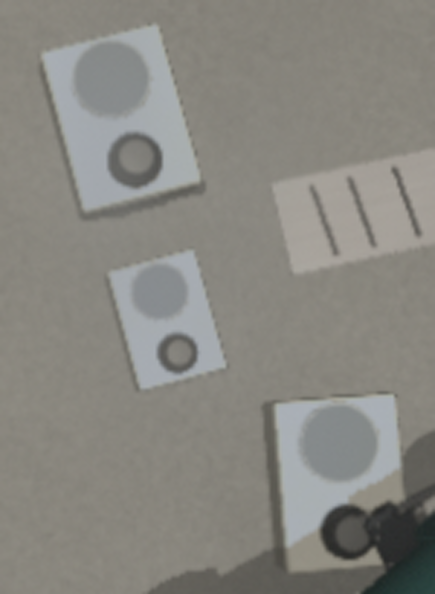

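The top crop shows the hub at crop (344,287), the lever tip at (361,500) and the spout ends at (570,200), (550,442), (125,375) and (205,130). The open beaker's rim is centred at (567,460). In the pump crop, the middle pump is clearly the smallest, with its button at (177,352).

```bash
python3 - <<'E'
from h import *
from scipy.optimize import least_squares
np.set_printoptions(precision=4,suppress=True)
A=lambda p:(np.float64(p)+.5)/7-.5+130
P=lambda p:(np.float64(p)+.5)/2.9-.5+[250,85]
for nm,c in dict(big=[(42,52),(157,26),(202,183),(85,214)],small=[(108,273),(193,250),(227,367),(140,390)]).items():
    W=ray("top",P(c),.061); print(nm,[np.linalg.norm(W[i]-W[(i+1)%4]) for i in range(4)],W.mean(0))
    d=W[0]+W[1]-W[2]-W[3]; print(" yaw",np.arctan2(d[1],d[0]))
hub=ray("top",A([(344,287)]),.168)[0]; head=ray("top",A([(355,294)]),.132)[0]; tip=ray("top",A([(361,500)]),.167)[0]
bk=ray("top",A([(567,460)]),.085)[0]
print("hub",hub,"head",head,"tip",tip,np.linalg.norm(tip-hub),"beaker",bk,np.linalg.norm((bk-hub)[:2]))
L={-2.2:[(450,255),(570,200)],-1.1:0,1.1:[(440,362),(545,440)]}
# spouts seen: right-down = +1.1 , right-up=+2.2, left-down=-1.1, left-up=-2.2
L={1.1:[(440,362),(545,440)],2.2:[(450,255),(565,202)],-1.1:[(262,328),(130,375)],-2.2:[(285,220),(205,130)]}
res=[]
for a,l in L.items():
    W=ray("top",A(l),.114)[:,:2]; d=W[1]-W[0]; b=np.arctan2(d[1],d[0]); e=W-hub[:2]
    print(a,"bearing",b,"yaw",(b-a-np.pi+np.pi)%(2*np.pi)-np.pi,"offset",np.cross(d,hub[:2]-W[0])/np.linalg.norm(d), np.linalg.norm(e,axis=1))
    res.append((a,W))
f=lambda q:np.concatenate([(W-q[:2])@[-np.sin(q[2]+a+np.pi),np.cos(q[2]+a+np.pi)] for a,W in res])
s=least_squares(f,[hub[0],hub[1],0]); print("fit centre,yaw",s.x,"resid mm",s.fun*1e3)
q=s.x; b=q[2]+np.pi
print("lever angle now",(np.arctan2(*(tip-hub)[1::-1])-b+np.pi)%(2*np.pi)-np.pi)
T=np.array([q[0]+.1*np.cos(b+1.1),q[1]+.1*np.sin(b+1.1),.167]);print("target tip",T,"px crop",(proj("top",T)-130)*7)
# button
top=cv2.imread("pics/top0_raw.png");sc=cv2.imread("pics/scene0_raw.png")
c=P([(177,352)]).ravel()
for z in(.061,.075,.085,.095):
    w=ray("top",c,z)[0]; print(z,w,"scene px",proj("scene",w))
s4=cv2.resize(sc[150:230,175:255],None,fx=7,fy=7,interpolation=cv2.INTER_CUBIC)
s5=cv2.resize(sc[185:300,265:385],None,fx=5,fy=5,interpolation=cv2.INTER_CUBIC)[:560]
cv2.imwrite("pics/b.png",s4)
E
```

```text
big [np.float64(0.14551180284813864), np.float64(0.2024223837090188), np.float64(0.14760818227175151), np.float64(0.20674237556449804)] [ 0.7283 -0.2696  0.061 ]
 yaw 0.23709139327602785
small [np.float64(0.10685248537147174), np.float64(0.14673872365949073), np.float64(0.10855878615444088), np.float64(0.1455250460708769)] [ 0.4811 -0.3177  0.061 ]
 yaw 0.2471418261910955
hub [0.5619 0.1115 0.168 ] head [0.5629 0.1122 0.132 ] tip [0.4629 0.1044 0.167 ] 0.09928056921597286 beaker [0.485  0.0166 0.085 ] 0.12214198205480015
1.1 bearing -2.2267785600295174 yaw -0.18518590643972388 offset 0.0015165001760213325 [0.048  0.1112]
2.2 bearing -1.1547064012711192 yaw -0.21311374768132652 offset -0.0022949533226420743 [0.0474 0.1083]
-1.1 bearing 1.8934635299523468 yaw -0.14812912363744601 offset 0.003797193530075895 [0.0503 0.1178]
-2.2 bearing 0.714745330990417 yaw -0.2268473225993759 offset -0.002128861662208448 [0.0547 0.1141]
fit centre,yaw [ 0.5621  0.1118 -0.1955] resid mm [-0.947  -0.2965  1.1018  0.0269 -1.1074  2.0925  0.2678 -1.5957]
lever angle now 0.26698495336567163
target tip [0.5003 0.0332 0.167 ] px crop [[510.7793 413.1818]]
0.061 [ 0.4422 -0.3285  0.061 ] scene px [[212.1803 181.7906]]
0.075 [ 0.4417 -0.3266  0.075 ] scene px [[212.3819 178.4715]]
0.085 [ 0.4413 -0.3253  0.085 ] scene px [[212.5277 176.076 ]]
0.095 [ 0.4409 -0.3239  0.095 ] scene px [[212.675  173.6598]]<stdin>:18: DeprecationWarning: Arrays of 2-dimensional vectors are deprecated. Use arrays of 3-dimensional vectors instead. (deprecated in NumPy 2.0)
```

View pics/b.png

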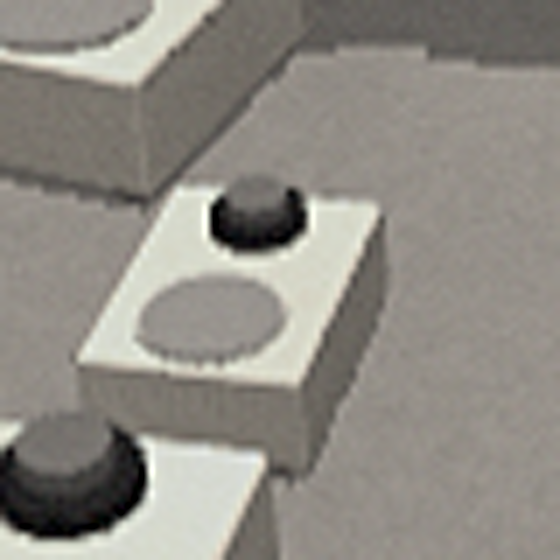

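```bash
cat >> h.py <<'E'
C=np.array([.562,.1117]); GOAL=np.pi-.1935+1.1   # axis, bearing of the spout over the beaker
def pose(phi,off,z=.167,r=.06,s=1):
    "finger beside the lever on its clockwise side, tool y radial"
    u=np.array([np.cos(phi),np.sin(phi)]); n=np.array([-u[1],u[0]])
    y=np.r_[s*u,0]; zz=np.array([0,0,-1.]); p=C+r*u-off*n
    return np.r_[p,z],np.c_[np.cross(y,zz),y,zz]
E
python3 - <<'E'
from h import *
np.set_printoptions(precision=3,suppress=True)
phi0=np.pi-.1955+.267
for s in(1,-1): print(s,robot.ik(*pose(phi0,.04,s=s)),robot.ik(*pose(GOAL,.015,s=s)))
robot.gripper_to(0)
s=1 if robot.ik(*pose(phi0,.04,s=1)) is not None and robot.ik(*pose(GOAL,.015,s=1)) is not None and abs(robot.ik(*pose(phi0,.04,s=1))[6])<abs(robot.ik(*pose(phi0,.04,s=-1))[6]) else -1
print("use",s)
robot.move_ptp(*pose(phi0,.04,.28,s=s))
p,R=pose(phi0,.04,s=s)
print("touch",robot.move_linear(p,.12,threshold=8))
for f in (phi0,*np.linspace(phi0,GOAL-.12,4)[1:]):
    p,R=pose(f,.0165,s=s); t=robot.move_linear(p,.05,frame=R,threshold=20)
    st=robot.get_state(); print(f,t,st["force"],st["ee_pos"]-p,st["time"])
for n in("top","scene"): cv2.imwrite(f"pics/{n}1_raw.png",robot.grab_frame(n)[:,:,::-1])
a=cv2.resize(cv2.imread("pics/top1_raw.png")[130:215,130:240],None,fx=7,fy=7,interpolation=cv2.INTER_CUBIC);cv2.imwrite("pics/ct1.png",a)
E
```

```text
1 [ 0.504  0.518 -1.082  1.903  0.53   1.043  2.408] [ 0.138  0.321 -0.403  1.923  0.155  0.928 -2.575]
-1 [ 0.355  0.423 -0.862  1.907  0.384  0.984 -0.609] [ 0.42   0.387 -0.755  1.914  0.32   0.964  0.423]
use -1
touch False
3.213092653589793 False [ 0.212  0.117 -0.337] [ 0. -0.  0.] 5.8667
3.4514259869231263 False [-0.806  0.748 -0.171] [ 0.  0. -0.] 6.3167
3.689759320256459 False [-0.173  0.058 -0.443] [-0.  0. -0.] 6.7667
3.9280926535897924 False [-0.212 -0.438 -0.525] [-0.  0. -0.] 7.2167
```

View pics/ct1.png

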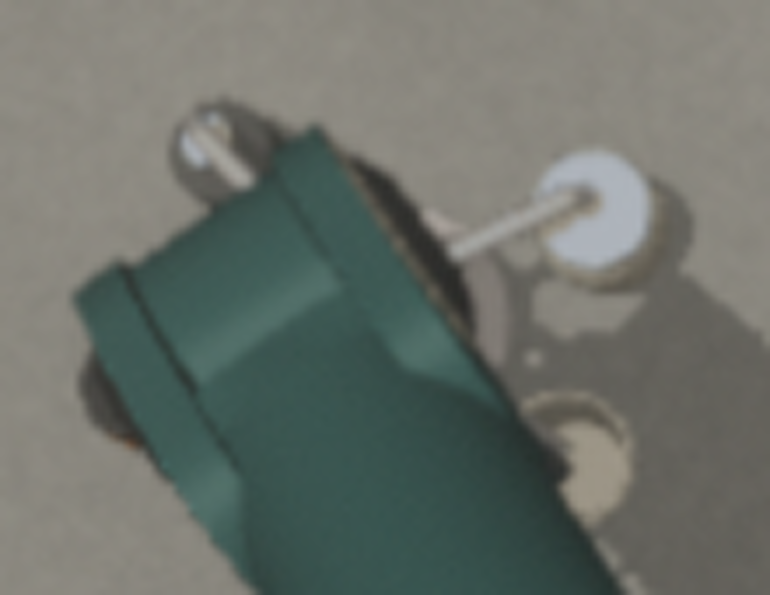

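The arm hides the lever in this view. I'll back off, move towards the pump, and look again.

```bash
cat >> h.py <<'E'
def retreat(f):
    robot.move_linear(pose(f,.035,s=-1)[0],.1); robot.move_linear(pose(f,.035,.27,s=-1)[0],.2)
    robot.move_ptp([.4415,-.326,.22],np.c_[[0,-1.,0],[-1.,0,0],[0,0,-1.]])
def look(k):
    for n in("top","scene"): cv2.imwrite(f"pics/{n}{k}_raw.png",robot.grab_frame(n)[:,:,::-1])
    a=cv2.imread(f"pics/top{k}_raw.png")[130:215,130:240]; cv2.imwrite(f"pics/ct{k}.png",cv2.resize(a,None,fx=7,fy=7,interpolation=cv2.INTER_CUBIC))
    print("time",robot.get_state()["time"])
E
python3 - <<'E'
from h import *
retreat(GOAL-.12); look(2); print(robot.get_state()["qpos"])
E
```

```text
time 10.8
[-0.24506641  0.4794545   1.08641771  1.83517385 -0.47163547  1.11656302
 -2.12995757]
```

View pics/ct2.png

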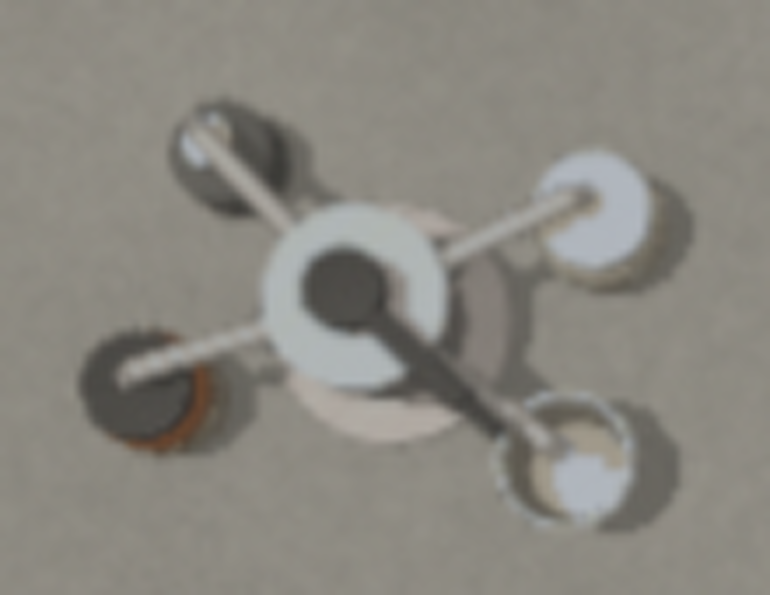

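Vessels have not moved. The lever now points at the spout over the beaker, slightly short, with its tip at crop (498,430) against a target of about (511,413). Next I'll measure its angle with a mask, before and after.

```bash
cat >> h.py <<'E'
def lever(k):
    "bearing of lever from the dark pixels, cast on its mid-to-top height, 50-100 mm out"
    im=cv2.imread(f"pics/top{k}_raw.png"); v,u=np.mgrid[130:215,130:240]
    W=ray("top",np.c_[u.ravel(),v.ravel()],.162)[:,:2]-C
    r=np.hypot(*W.T); g=im[130:215,130:240].max(2).ravel(); b=np.arctan2(W[:,1],W[:,0])%(2*np.pi)
    near=abs((b-lever.guess+np.pi)%(2*np.pi)-np.pi)<.25
    m=(g<85)&(r>.025)&(r<.1)&near
    out=[]
    for lo,hi in((.025,.05),(.05,.075),(.075,.1)):
        k_=m&(r>lo)&(r<hi); out.append((k_.sum(),np.round(b[k_].mean(),3)))
    u_=W[m]; w=u_.mean(0); return out,"bearing thru hub",np.arctan2(w[1],w[0])%(2*np.pi)
E
python3 - <<'E'
from h import *
lever.guess=3.2; print(lever(0)); lever.guess=3.93; print(lever(2)); print("goal",GOAL)
A=lambda p:(np.float64(p)+.5)/7-.5+130
for p in[(498,430),(455,392)]:
    w=ray("top",A([p]),.167)[0][:2]-C; print(np.hypot(*w),np.arctan2(w[1],w[0])%(2*np.pi))
E
```

```text
([(np.int64(28), np.float64(3.222)), (np.int64(32), np.float64(3.227)), (np.int64(23), np.float64(3.213))], 'bearing thru hub', np.float64(3.219989303456135))
([(np.int64(22), np.float64(3.93)), (np.int64(33), np.float64(3.923)), (np.int64(16), np.float64(3.946))], 'bearing thru hub', np.float64(3.9324356136740315))
goal 4.0480926535897925
0.09833687513159219 3.949628319401372
0.07161442205969215 3.9410059010620833
```

```bash
python3 - <<'E'
from h import *
f=4.038
robot.move_ptp(*pose(3.88,.035,.27,s=-1))
print(robot.move_linear(pose(3.88,.035,s=-1)[0],.12,threshold=8))
for g in(3.9,f):
    p,R=pose(g,.0165 if g==f else .02,s=-1); print(robot.move_linear(p,.04,frame=R,threshold=20))
retreat(f); look(3); lever.guess=4.05; print(lever(3),robot.get_state()["ee_pos"])
E
```

```text
False
False
False
time 18.8
([(np.int64(20), np.float64(4.033)), (np.int64(34), np.float64(4.036)), (np.int64(15), np.float64(4.038))], 'bearing thru hub', np.float64(4.036076822764173)) [ 0.44154047 -0.32580204  0.21978427]
```

View pics/ct3.png

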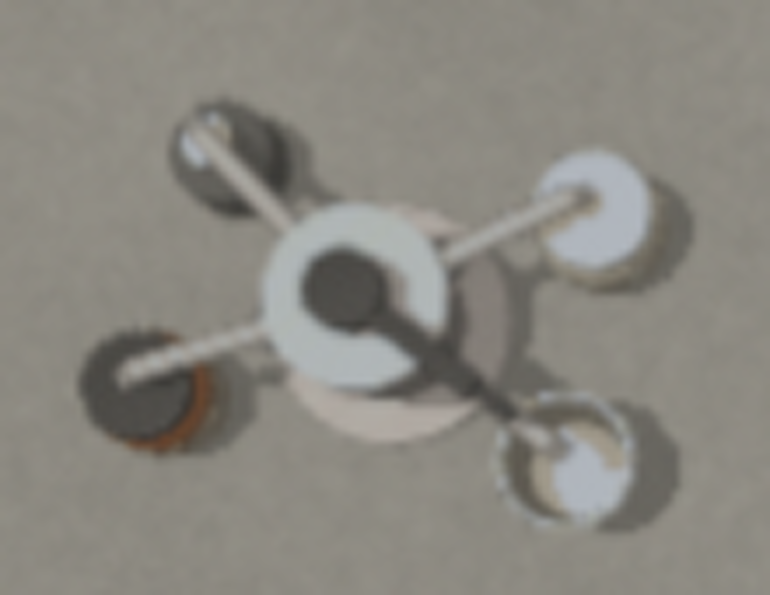

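The lever lies over the spout, at 4.036 rad against an estimated 4.047, and the vessels are unmoved. Now the button.

```bash
python3 - <<'E'
from h import *
x,y=.4415,-.326
robot.move_linear([x,y,.118],.1,threshold=10)
z=lambda:(robot.get_state()["ee_pos"][2],robot.get_state()["force"][2])
print("start",z()); 
print(robot.move_linear([x,y,.09],.02,threshold=1.5),z())
print(robot.move_linear([x,y,.078],.01,threshold=12),z())
robot.pause(.3); print(z(),robot.get_state()["time"])
look(4)
E
python3 -c "
import cv2;a=cv2.imread('pics/scene4_raw.png')[120:230,150:290];cv2.imwrite('pics/p4.png',cv2.resize(a,None,fx=5,fy=5,interpolation=cv2.INTER_CUBIC))"
```

```text
start (np.float64(0.1185367429773507), np.float64(0.3131102607752451))
True (np.float64(0.10019988273361355), np.float64(3.0826957059368763))
True (np.float64(0.09616100286004556), np.float64(12.424157036132758))
(np.float64(0.09615679901921284), np.float64(12.33567974926752)) 21.9917
time 22.0917
```

View pics/p4.png

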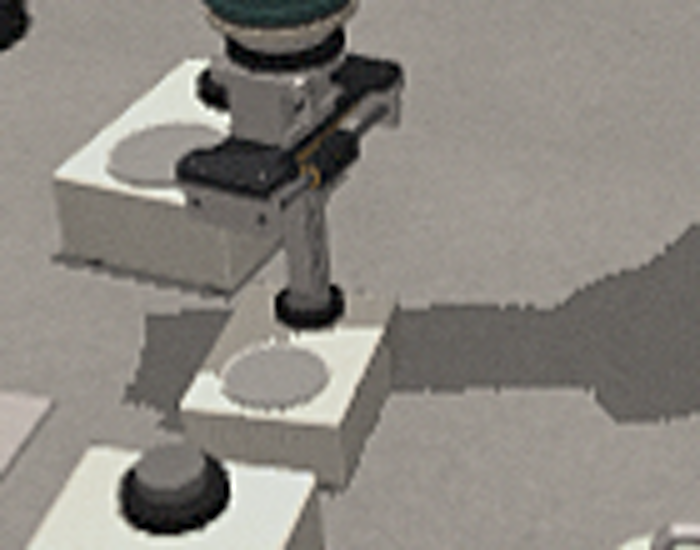

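The finger is centred on the button. I'll press a little harder to confirm it's at the end stop, then release.

```bash
python3 - <<'E'
from h import *
x,y=.4415,-.326
z=lambda:(robot.get_state()["ee_pos"][2],robot.get_state()["force"][2])
print(robot.move_linear([x,y,.088],.01,threshold=10),z()); robot.pause(.2)
for h in(.0975,.099,.1005,.102,.104): robot.move_linear([x,y,h],.02); print(z())
robot.move_linear([x,y,.25],.15); robot.move_ptp([.35,-.33,.3],robot.get_state()["tool_rot"])
look(5); lever.guess=4.05; print(lever(5),robot.get_state()["force"])
d=cv2.absdiff(cv2.imread("pics/top3_raw.png"),cv2.imread("pics/top5_raw.png"))[130:215,130:240].max(); print("max diff manifold",d)
E
python3 -c "
import cv2;a=cv2.imread('pics/scene5_raw.png')[110:300,160:400];cv2.imwrite('pics/p5.png',cv2.resize(a,None,fx=3,fy=3,interpolation=cv2.INTER_CUBIC))"
```

```text
True (np.float64(0.0961514627314643), np.float64(14.434643616150055))
(np.float64(0.09742260685188817), np.float64(4.143298706252628))
(np.float64(0.09894958784132708), np.float64(3.1196217296629642))
(np.float64(0.10045083395227722), np.float64(2.200949018421147))
(np.float64(0.10199935846233099), np.float64(0.13314719364305483))
(np.float64(0.10403066068792095), np.float64(0.019699576991525802))
time 25.5417
([(np.int64(21), np.float64(4.04)), (np.int64(40), np.float64(4.047)), (np.int64(17), np.float64(4.04))], 'bearing thru hub', np.float64(4.042952542958419)) [-0.74085535  0.56493464 -0.42479982]
max diff manifold 8
```

View pics/p5.png

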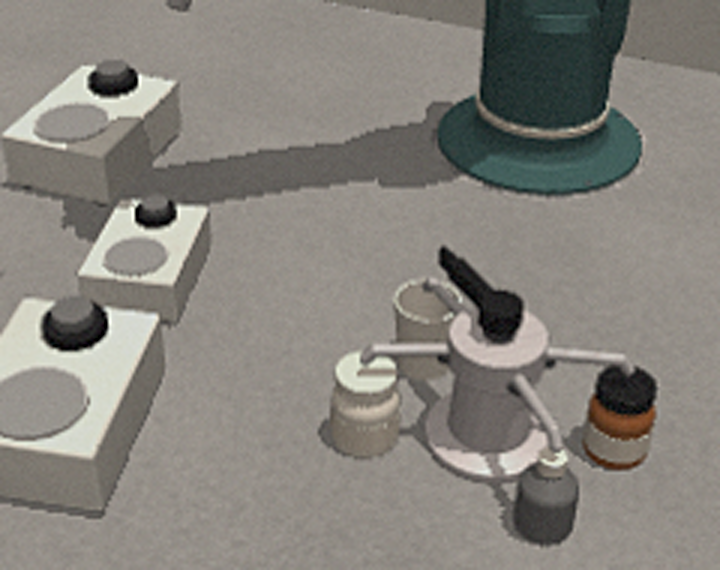

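```bash
python3 -c "
from rig import robot
robot.pause(.5); robot.sign_off()"
```

```text
the job is handed in; nothing more can be done
```

The job is handed in: the lever now points at the spout over the open beaker (spout 2), and the pump's start button was pressed fully down and released afterwards. The clock read 25.5 s at the last look; handing in added about half a second, against the 48 s limit.

- **Lever:** I pushed it round with the closed fingertip in two goes, backing off to look in between. It ended at 4.04 rad bearing. The goal was 4.047 rad from a fit to all four spouts. Direct readings of this spout (4.056) and of the beaker's centre (4.03) disagree with that by up to 0.02 rad.
- **Pump:** I pressed the smallest of the three, measured at about 107 x 146 mm against the 110 x 150 mm given. The others are much bigger.
- **Button:** It reached a hard stop after about 5.5 to 6 mm, with force rising to 12–14 N. The force fell back to zero on release as the finger rose. I inferred this travel from the fingertip's height and force, as there is no direct reading of the button.
- **Vessels:** The top view of the manifold area showed no change from just before the press to after it. Comparing the earlier views by eye, the vessels had not moved during the lever pushes either.
- **Finish:** The arm is clear of everything. The wrist force never read above about 15 N when checked.

I viewed 10 pictures, which is the full budget. None of the checks failed.

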